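Park the sample shuttle at the measuring position

TASK

Get the green-capped vial ready for measuring: with the fingertips push the front of the shuttle that carries it all the way in to its end stop, then back off so that its spring brings it back and it catches on its stop pin at the middle position. Do not touch or lift the vials, leave the other shuttle at home and do not disturb the glassware and bottle around the loader. Finish clear of everything.

Things in the scene. Friction and masses are not known exactly. Their poses are not given: they have to be found in the camera images.
- loader: Fixed two-lane loader: black base 280 x 290 x 12 mm, aluminium rails, white housing 86 mm high along its rear, grey reader post 65 mm high on the middle rail. Origin: centre of its underside, on the table; x = direction shuttles are pushed in, y to the left lane, z up. Lane centres at y = +54 and -54 mm. A brass stop pin with red knob on each outer rail: do not use.
- left_shuttle_face (a point): Centre of the push face of the left shuttle, 37 mm above the table: the upright front, black rubber pad, 92 mm wide, 14 to 60 mm up. The shuttle is a grey block 110 mm long, 92 wide, flat top 60 mm up. Moves with it; x = push direction. Fingertips pushing 40 to 50 mm above the table clear the base plate (12 mm high) and lane rails (up to 38 mm).
- right_shuttle_face (a point): Centre of the push face of the right shuttle, 37 mm above the table: the upright front, black rubber pad, 92 mm wide, 14 to 60 mm up. The shuttle is a grey block 110 mm long, 92 wide, flat top 60 mm up. Moves with it; x = push direction. Fingertips pushing 40 to 50 mm above the table clear the base plate (12 mm high) and lane rails (up to 38 mm).
- left_shuttle (a joint): Travel of the left shuttle, m, along loader +x: 0 = home, 0.040 = caught at the middle, 0.070 = end stop. Spring back: 3 N at 0, 7 N at 0.070; the stop pin adds 1 to 3 N between 0.010 and 0.040. Let go beyond 0.045 it returns within 0.3 s and is caught at 0.040; let go sooner it goes back to 0. Once caught it cannot go back to 0.
- right_shuttle (a joint): Travel of the right shuttle, m, along loader +x: 0 = home, 0.040 = caught at the middle, 0.070 = end stop. Spring back: 3 N at 0, 7 N at 0.070; the stop pin adds 1 to 3 N between 0.010 and 0.040. Let go beyond 0.045 it returns within 0.3 s and is caught at 0.040; let go sooner it goes back to 0. Once caught it cannot go back to 0.
- left_shuttle_well (a point): Centre of the floor of the left shuttle's square vial well (29 mm wide, 32 mm deep), 28 mm above the table; moves with the shuttle.
- right_shuttle_well (a point): The same point of the right shuttle's vial well.
- green_vial: Glass vial, green cap, 25 mm diameter, 48 mm tall, 35 g, loose in the well of one shuttle (which one varies; the white-capped vial is in the other). Origin: centre of its underside, 28 mm above the table. Cap top 76 mm above the table; axis 74.5 mm behind the push face. Must not be touched.
- white_vial: Glass vial, white cap, 25 mm diameter, 48 mm tall, 35 g, loose in the well of one shuttle (which one varies; the green-capped vial is in the other). Origin: centre of its underside, 28 mm above the table. Cap top 76 mm above the table; axis 74.5 mm behind the push face. Must not be touched.
- flask: Bystander, leave alone. Glass volumetric flask with white stopper, 64 mm wide at the bulb, 150 mm tall, standing on the table beside the loader's left side. Origin at the centre of its underside.
- reagent: Bystander, leave alone. White plastic bottle with blue cap, 60 mm diameter, 130 mm tall, standing beside the loader's right side. Origin at the centre of its underside.
- beaker: Bystander, leave alone. Glass beaker, 66 mm diameter, 80 mm tall, standing on the table beside the loader, left, behind the flask. Origin at the centre of its underside.
Mind the look-alikes: they are no part of the job. What is shaped like the white_vial but black or yellow is not meant.

How it is judged:
On the way, in this order (a step that is already met when the one before it is completed fails the run):
1. the shuttle with the green-capped vial is pushed in to its end stop (travel over 65 of 70 mm) (((y of green_vial in the frame of loader above 0 m and value of joint left_shuttle above 0.065 m) or (y of green_vial in the frame of loader below 0 m and value of joint right_shuttle above 0.065 m))), for 0.1 s.
2. let go, it has come back and rests on its stop pin at the middle position (((y of green_vial in the frame of loader above 0 m and (value of joint left_shuttle between 0.036 and 0.044 m and velocity of joint left_shuttle between -0.01 and 0.01 m/s and contact force between anything else and the fingers below 0.3 N)) or (y of green_vial in the frame of loader below 0 m and (value of joint right_shuttle between 0.036 and 0.044 m and velocity of joint right_shuttle between -0.01 and 0.01 m/s and contact force between anything else and the fingers below 0.3 N)))), for 0.3 s.
At the end, for the whole second after the job is handed in: The green vial's shuttle rests at 36 to 44 mm of travel with nothing touching the fingers, the other shuttle is within 4 mm of home, and both vials stand upright in their wells (within 8 mm of the well floor's centre, tilted under 0.2 rad) (((y of green_vial in the frame of loader above 0 m and ((value of joint left_shuttle between 0.036 and 0.044 m and velocity of joint left_shuttle between -0.01 and 0.01 m/s and contact force between anything else and the fingers below 0.3 N) and value of joint right_shuttle below 0.004 m and (distance between green_vial and left_shuttle_well below 0.008 m and angle between green_vial's own z axis and vertical below 0.2 rad) and (distance between white_vial and right_shuttle_well below 0.008 m and angle between white_vial's own z axis and vertical below 0.2 rad))) or (y of green_vial in the frame of loader below 0 m and ((value of joint right_shuttle between 0.036 and 0.044 m and velocity of joint right_shuttle between -0.01 and 0.01 m/s and contact force between anything else and the fingers below 0.3 N) and value of joint left_shuttle below 0.004 m and (distance between green_vial and right_shuttle_well below 0.008 m and angle between green_vial's own z axis and vertical below 0.2 rad) and (distance between white_vial and left_shuttle_well below 0.008 m and angle between white_vial's own z axis and vertical below 0.2 rad))))).
It fails at once if the other shuttle is pushed in more than 10 mm ((y of green_vial in the frame of loader above 0 m and value of joint right_shuttle above 0.01 m) or (y of green_vial in the frame of loader below 0 m and value of joint left_shuttle above 0.01 m)).
It fails at once if a vial is touched by the robot ((contact force between green_vial and the fingers above 0.3 N or contact force between green_vial and the arm above 0.3 N) or (contact force between white_vial and the fingers above 0.3 N or contact force between white_vial and the arm above 0.3 N)).
It fails at once if a vial is lifted more than 10 mm or tipped ((z of green_vial in the frame of loader above 0.038 m or angle between green_vial's own z axis and vertical above 0.35 rad) or (z of white_vial in the frame of loader above 0.038 m or angle between white_vial's own z axis and vertical above 0.35 rad)).
It fails at once if a bystander is moved more than 15 mm (distance of any of flask, reagent, beaker from where it was at the start of the episode above 0.015 m).
It also fails if it takes over 37 s, if anything falls off the work surface, if the arm or the gripper's body presses on something with over 40 N, if the wrist force passes 120 N, or if a joint passes its speed limit or range.

ROBOT

A 6-joint arm with a two-finger parallel gripper is mounted at the origin on the work surface. World frame = base frame: x ahead of the robot, y to its left, z up, the work surface at z = 0. Lengths are in m, angles in rad, forces in N, time in s.
With the tool pointing down it reaches from about 0.25 to 0.775 m from the base axis. Payload 4 kg.
Tool frame: the origin (TCP) lies on the centre line of the jaws, within the pads' length; the fingertips stand 17 mm ahead of it and the grasp point (between the pads) lies 2 mm behind it; z points along the fingers, y is the line along which they close (so a half turn about z gives the same grasp; the last joint's range is limited). The gripper opens to 94 mm and grips with 3 to 60 N. Pads are 16 mm wide; open, the fingers measure 119 mm over their backs; the gripper's body (75 mm by 177 mm) begins 78 mm behind the grasp point.
Start: joints at [1.228, 0.087, 1.371, -0, 1.684, -0.103], TCP at [0.131, 0.534, 0.223] pointing down, gripper open.
Joint ranges: [-3.1, 3.1], [-0.76, 2.03], [0.27, 2.55], [-1.08, 4.22], [0.17, 2.65], [-2.57, 2.57]. Speed limits (rad/s): [2.79, 2.79, 3.14, 3.14, 3.14, 3.14].

INTERFACE

Orientations are given as [roll, pitch, yaw] about the fixed x, y, z axes, in that order (R = Rz(yaw) Ry(pitch) Rx(roll)).
In Python, from bench import robot gives the robot as it stands.
- The arm moves only by the tool servo_tool, never from a script. Its argument "plan" is a list of rows, each a list of 7 numbers: the shift along the tool's x, y, z normalised to -1 to 1, where 1 is 0.1 m, then the turn, a rotation vector about the tool's x, y, z normalised to -1 to 1, where 1 is pi/2 rad, then the finger opening in mm, from 0 to 94. In form: [[x, y, z, ax, ay, az, gripper], ...]. A call has 1 to 12 rows; each row is the pose to reach, as a shift and turn from the pose commanded when the call began, along the tool's axes at that moment; what a row does not reach only later rows make up. A row lasts 1/12 s, in which the tool goes at most 41.7 mm and 7.16 degrees, less where a joint would pass 70% of its speed; a pose out of reach is approached as far as the arm can. A call with a number of a shift or a turn outside -1 to 1 is refused whole. A call with a gripper value outside its range is refused whole. The fingers move at their own pace and stop on an object; the grip force is fixed at half the most. Time passes only in rows, so rows that repeat a pose let the fingers close. It gives the time, the measured TCP pose, the force, the opening and the grip force at its end, in the units of the state.
- robot.get_obs(): the state, without advancing time (a new reading comes with each control period).
- robot.snapshot(name): name is "scene" or "top"; returns the picture (480x640x3 uint8, red, green, blue); there is no depth.
- robot.camera_params(name): a dict with "camera_matrix" (3x3 intrinsics, pixels), "rvec" (rotation vector, rad) and "tvec" (3), from world to camera coordinates, as OpenCV has them. Camera axes: x right, y down, z forward; pixel columns grow to the right and rows downward; lengths in m; the calibration is good to about 2 mm. A picture is of the moment at which its call begins. camera_params takes no time and is no camera call.
- robot.close_job(): hands the job in; it is judged then, once.
Trained networks look in the newest picture that a camera, given by its name, has taken for a name from the list of things; names that differ only in an ending like _2 or _b are one class to them, and where a whole thing is asked for, a point or a joint stands for the part that bears it (a point fixed in the world has none). Each returns a list of dicts, best first, with "conf" (0 to 1); they miss things now and then, are a little off and sometimes report something else, mostly with a low value. They report only what shows in the picture. A call takes as long as a camera call. They do not tell look-alikes from the thing itself.
- robot.find_in(thing, camera): "extent" ([centre column, centre row, width, height] in pixels, round what is visible of it).
The state is a dict: "time": time; "joint_positions": joint angles; "qvel": joint speeds; "joint_torque": joint torques, N m; "tool_pos": TCP position; "ee_rot": TCP orientation; "wrist_force": force on the tool from outside, world axes, zero at the start; "wrist_torque": the same for the moment, N m; "width": finger opening in m; "finger_force": force on a finger pad.
Only numpy, scipy, OpenCV 4.12 (cv2) and the standard library are available. Lean on these libraries where they do the work, as an engineer would, in place of code of your own. Each camera call takes 0.05 s, during which the arm holds its last target. There are 200 camera calls.

## Working session

There is one attempt and no reset: what is moved stays moved. The work goes in short steps, Python scripts to look and compute and a tool call to move; the robot and the scene stay as the last step left them, time stands still between calls to the robot, and variables do not carry over. Pictures are saved under pics/ and viewed, at most 10 in all, crops included, and the job is handed in when it is done.

Besides the shell and the picture viewer there is one more tool, called after "Request:" as name([rows], argument=value, ...), one row to a line, values as JSON. servo_tool: Moves the arm, as the interface text tells. Scaled input: -1 to 1 covers 0.1 m each way for a shift and pi/2 rad each way for a turn. Its arguments: {"type":"object","properties":{"plan":{"type":"array","items":{"type":"array","items":{"type":"number"}}}},"required":["plan"]}

```bash
mkdir -p pics
cat > h.py <<'E'
import numpy as np, cv2
from bench import robot
def P(c):
    p=robot.camera_params(c);K=np.array(p["camera_matrix"],float);R=cv2.Rodrigues(np.array(p["rvec"],float))[0]
    return K,R,np.array(p["tvec"],float).ravel()
def proj(c,X):
    K,R,t=P(c);x=K@(R@np.array(X,float).T+t[:,None]);return (x[:2]/x[2]).T
def ray(c,uv):
    K,R,t=P(c);return -R.T@t,R.T@np.linalg.inv(K)@np.array([*uv,1.])
def atz(c,uv,z):
    o,d=ray(c,uv);return o+d*(z-o[2])/d[2]
def tri(a,ua,b,ub):
    M=[];v=[]
    A=np.zeros((3,3));y=np.zeros(3);
    for c,u in((a,ua),(b,ub)):
        o,d=ray(c,u);d/=np.linalg.norm(d);Q=np.eye(3)-np.outer(d,d);A+=Q;y+=Q@o
    return np.linalg.solve(A,y)
E
python3 - <<'E'
from h import *
for c in("scene","top"):
    cv2.imwrite(f"pics/{c}0.png",robot.snapshot(c)[:,:,::-1])
    for n in("loader","left_shuttle_face","right_shuttle_face","green_vial","white_vial","flask","reagent","beaker"):
        print(c,n,[(np.round(d["extent"]).astype(int).tolist(),round(d["conf"],2)) for d in robot.find_in(n,c)][:4])
    print(-P(c)[1].T@P(c)[2])
print(robot.get_obs())
E
```

```text
scene loader [([246, 368, 253, 220], 0.6)]
scene left_shuttle_face [([250, 305, 88, 83], 0.82)]
scene right_shuttle_face [([189, 343, 90, 96], 0.62)]
scene green_vial [([251, 306, 85, 82], 0.75)]
scene white_vial [([195, 261, 22, 28], 0.91), ([235, 227, 17, 24], 0.88), ([205, 238, 15, 25], 0.71)]
scene flask [([324, 232, 31, 75], 0.69)]
scene reagent [([50, 408, 69, 68], 0.86)]
scene beaker [([372, 300, 41, 52], 0.75)]
[ 0.96613202 -0.3278838   0.74351903]
top loader [([408, 217, 151, 143], 0.92)]
top left_shuttle_face [([380, 244, 47, 55], 0.92)]
top right_shuttle_face [([433, 249, 48, 56], 0.96)]
top green_vial [([433, 238, 16, 13], 0.49)]
top white_vial [([380, 243, 49, 53], 0.69), ([366, 336, 11, 8], 0.65), ([335, 322, 10, 11], 0.65)]
top flask [([295, 254, 33, 26], 0.63)]
top reagent [([532, 262, 44, 34], 0.67)]
top beaker [([312, 186, 34, 35], 0.66)]
[0.35259872 0.03866182 1.21459882]
{'time': 0.9, 'joint_positions': array([ 1.22791920e+00,  8.71913173e-02,  1.37066994e+00, -3.24798819e-06,
        1.68359333e+00, -1.03107644e-01]), 'qvel': array([-3.03002504e-04, -1.61042488e-03,  2.08690624e-03, -4.89885963e-05,
       -5.67245457e-04, -9.61948142e-04]), 'joint_torque': array([-9.10389881e-04, -3.40032256e+01, -3.02599740e+01,  7.15288776e-02,
        2.35375960e-02, -2.41162030e-05]), 'tool_pos': array([0.13063294, 0.53429175, 0.2225259 ]), 'ee_rot': array([3.14145565e+00, 1.74207458e-05, 2.90182280e+00]), 'wrist_force': array([-0.53535266, -0.10948048, -0.41524998]), 'wrist_torque': array([-0.01272984, -0.00756295, -0.03241543]), 'finger_force': 0.0, 'width': 0.09404229291071593}
```

View pics/scene0.png

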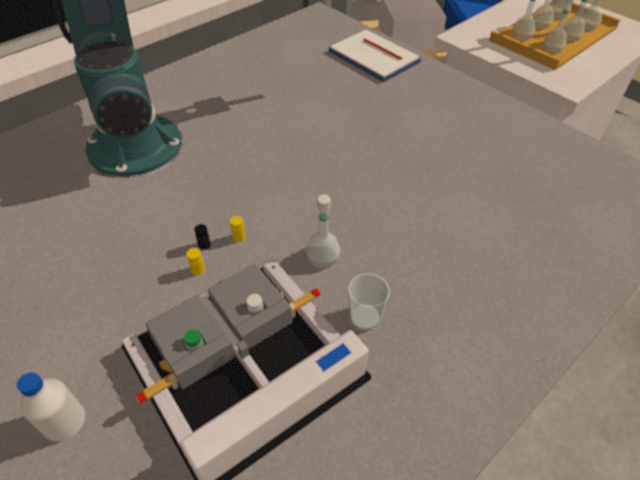

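View pics/top0.png

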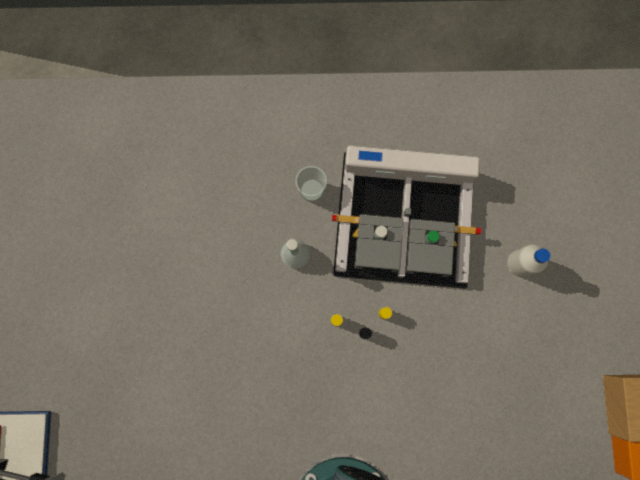

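The top view shows the loader with the green cap at (433,236) in the right lane and the white cap at (381,231) in the left lane. The yellow and black look-alikes, (386,313), (337,320) and (365,333), stand in front of the loader. The green-capped vial is the only green one, so I push the right shuttle.

Run:
```python
from h import *
S=cv2.imread("pics/scene0.png");T=cv2.imread("pics/top0.png")
def cen(I,lo,hi,box):
    x0,y0,x1,y1=box;h=cv2.cvtColor(I[y0:y1,x0:x1],cv2.COLOR_BGR2HSV);m=cv2.inRange(h,lo,hi)
    n,l,s,c=cv2.connectedComponentsWithStats(m);i=1+np.argmax(s[1:,4]);return c[i]+[x0,y0],s[i]
g=((50,120,50),(80,255,255));w=((0,0,170),(180,70,255));y=((22,150,100),(35,255,255))
gs,a=cen(S,*g,(170,320,215,360));gt,b=cen(T,*g,(420,225,450,250));print(gs,a,gt,b)
ws,a=cen(S,*w,(244,292,266,314));wt,b=cen(T,*w,(372,222,390,241));print(ws,a,wt,b)
G=tri("scene",gs,"top",gt);W=tri("scene",ws,"top",wt);print("caps",G,W,np.linalg.norm((G-W)[:2]))
for n,s,t in(("y1",(238,222),(386,313)),("y2",(195,255),(337,320)),("bk",(202,230),(365,333)),("reagcap",(32,384),(542,256))): print(n,tri("scene",s,"top",t))
# axes
for G_,n in((G,'g'),(W,'w')): print(n,atz("top",gt if n=='g' else wt,.076))
# candidate pose: fit from base corners in top + caps
for uv in((335,276),(467,286),(346,150)): print("corner",uv,atz("top",uv,.012))
C=T[140:300,320:490];cv2.imwrite("pics/crop.png",cv2.resize(C,None,fx=3.7,fy=3.7,interpolation=cv2.INTER_CUBIC))
```

```text
[191.89552239 337.51741294] [ 14  10  16  16 201] [432.85849057 235.89622642] [  7   6  12  11 106]
[254.26797386 299.81045752] [  3   2  15  12 153] [380.67901235 230.81481481] [ 4  4 10 10 81]
caps [ 0.55025923 -0.19474063  0.06855735] [ 0.56192686 -0.08640344  0.07270109] 0.10896366523307861
y1 [ 0.41496638 -0.05383143  0.10817802]
y2 [ 0.36568417 -0.03369131 -0.02080993]
bk [ 0.35430432 -0.04989584  0.03847761]
reagcap [ 0.49861363 -0.39574673  0.11827542]
g [ 0.54855495 -0.19410079  0.076     ]
w [ 0.56077421 -0.08695368  0.076     ]
corner (335, 276) [0.47509179 0.00746071 0.012     ]
corner (467, 286) [ 0.44955428 -0.27497633  0.012     ]
corner (346, 150) [ 0.7574614 -0.022466   0.012    ]
```

View pics/crop.png

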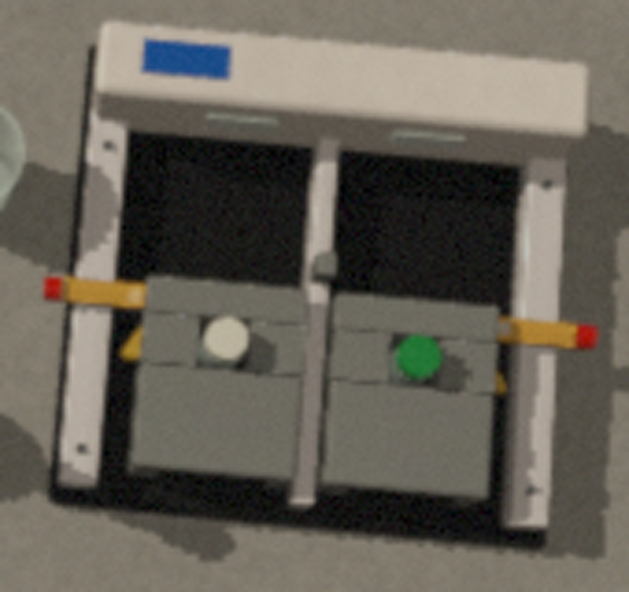

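The crop confirms it: green cap at crop (418,357), right lane, right shuttle at home. Loader yaw ≈ -0.095 and right face ≈ (0.475,-0.187). I'll align the yaw to 3.047, close the fingers and travel at height to about (0.415,-0.181).

Request:
servo_tool([
  [-0.63,-0.88,0,0,0,-0.092,0],
  [-0.63,-0.88,0,0,0,-0.092,0],
  [-0.63,-0.88,0,0,0,-0.092,0],
  [-0.63,-0.88,0,0,0,-0.092,0],
])

```text
time: 1.23
tool_pos: [0.1721, 0.4308, 0.223]
ee_rot: [-3.141, 0.001, 3.043]
wrist_force: [-0.2, 1.0, 0.6]
width: 0.0712
finger_force: 0.0
```

Request:
servo_tool([
  [-0.45,-1,0,0,0,0,0],
  [-0.45,-1,0,0,0,0,0],
  [-0.45,-1,0,0,0,0,0],
  [-0.45,-1,0,0,0,0,0],
])

```text
time: 1.57
tool_pos: [0.2072, 0.3276, 0.223]
ee_rot: [3.141, 0.002, 3.042]
wrist_force: [0.6, 0.2, 0.5]
width: 0.0443
finger_force: 0.0
```

Request:
servo_tool([
  [-0.45,-1,0,0,0,0,0],
  [-0.45,-1,0,0,0,0,0],
  [-0.45,-1,0,0,0,0,0],
  [-0.45,-1,0,0,0,0,0],
])

```text
time: 1.9
tool_pos: [0.2428, 0.2243, 0.223]
ee_rot: [3.141, 0.002, 3.041]
wrist_force: [0.1, 0.3, -0.1]
width: 0.0173
finger_force: 0.0
```

Request:
servo_tool([
  [-0.45,-1,0,0,0,0,0],
  [-0.45,-1,0,0,0,0,0],
  [-0.45,-1,0,0,0,0,0],
  [-0.45,-1,0,0,0,0,0],
])

```text
time: 2.23
tool_pos: [0.2784, 0.1205, 0.2228]
ee_rot: [-3.141, 0.002, 3.04]
wrist_force: [-0.4, 0.8, 1.1]
width: 0.0003
finger_force: 0.0
```

Request:
servo_tool([
  [-0.45,-1,0,0,0,0,0],
  [-0.45,-1,0,0,0,0,0],
  [-0.45,-1,0,0,0,0,0],
  [-0.45,-1,0,0,0,0,0],
])

```text
time: 2.57
tool_pos: [0.3139, 0.0169, 0.2225]
ee_rot: [-3.141, 0.0, 3.042]
wrist_force: [1.6, 0.8, -0.8]
width: 0.0002
finger_force: 0.0
```

Request:
servo_tool([
  [-0.55,-0.94,0,0,0,0,0],
  [-0.55,-0.94,0,0,0,0,0],
  [-0.55,-0.94,0,0,0,0,0],
  [-0.55,-0.94,0,0,0,0,0],
])

```text
time: 2.9
tool_pos: [0.3603, -0.0815, 0.2219]
ee_rot: [3.141, -0.0, 3.044]
wrist_force: [-0.7, 0.0, -0.1]
width: 0.0002
finger_force: 0.0
```

Request:
servo_tool([
  [-0.55,-0.94,0,0,0,0,0],
  [-0.55,-0.94,0,0,0,0,0],
  [-0.55,-0.94,0,0,0,0,0],
  [-0.55,-0.94,0,0,0,0,0],
  [-0.55,-0.94,0,0,0,0,0],
  [-0.55,-0.94,0,0,0,0,0],
])

```text
time: 3.4
tool_pos: [0.4043, -0.177, 0.2223]
ee_rot: [3.14, -0.0, 3.048]
wrist_force: [-0.1, 0.5, -0.3]
width: 0.0005
finger_force: 0.0
```

Run:
```python
from h import *
s=robot.snapshot("scene");t=robot.snapshot("top");o=robot.get_obs();print(o["tool_pos"],o["ee_rot"])
p=o["tool_pos"]
F=np.array([.475,-.187,.06]);ex=np.array([.9955,-.095,0]);ey=np.array([.095,.9955,0])
out=[]
for c,I in(("scene",s),("top",t)):
    I=np.ascontiguousarray(I[:,:,::-1])
    q=proj(c,np.array([F+.046*ey,F-.046*ey,F-.046*ey+.11*ex,F+.046*ey+.11*ex]))
    for k,u in enumerate(q): cv2.drawMarker(I,tuple(int(round(v)) for v in u),(0,0,255),cv2.MARKER_CROSS,5,1)
    q=proj(c,np.array([[*(p-[0,0,.017])],[p[0],p[1],0.0]]))
    for u in q: cv2.drawMarker(I,tuple(int(round(v)) for v in u),(255,0,255),cv2.MARKER_CROSS,5,1)
    x0,y0=(60,160) if c=="scene" else (310,150)
    out.append(cv2.resize(I[y0:y0+230,x0:x0+200],(400,460),interpolation=cv2.INTER_CUBIC))
cv2.imwrite("pics/c1.png",np.hstack(out))
```

```text
[ 0.40393013 -0.17716305  0.22265386] [3.14091551e+00 4.81595739e-04 3.04867306e+00]
```

View pics/c1.png

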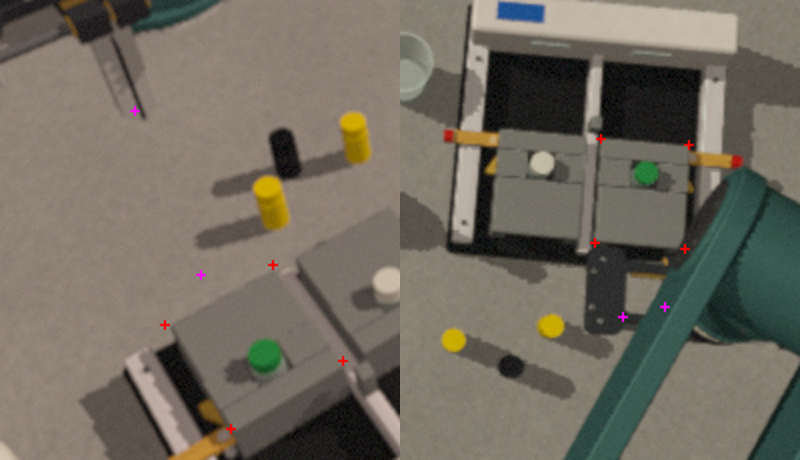

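Top overlay: the predicted shuttle outline matches to about 1 px, and the scene view is off by about 4 px, including at the fingertip. The path down is clear of the yellow vial (crop 551,326). I'll descend to TCP z ≈ 0.062.

Request:
servo_tool([
  [0,-0.03,0.8,0,0,0,0],
  [0,-0.03,0.8,0,0,0,0],
  [0,-0.03,0.8,0,0,0,0],
])

```text
time: 3.75
tool_pos: [0.3974, -0.1772, 0.1334]
ee_rot: [3.133, -0.016, 3.048]
wrist_force: [-2.0, 0.4, -2.6]
width: 0.0004
finger_force: 0.0
```

Request:
servo_tool([
  [0,0,0.4,0,0,0,0],
  [0,0,0.8,0,0,0,0],
  [0,0,0.8,0,0,0,0],
  [0,0,0.8,0,0,0,0],
])

```text
time: 4.08
tool_pos: [0.4027, -0.1809, 0.0627]
ee_rot: [3.14, -0.003, 3.047]
wrist_force: [1.9, 0.1, 1.2]
width: 0.0004
finger_force: 0.0
```

Request:
servo_tool([
  [-0.15,0,0,0,0,0,0],
  [-0.3,0,0,0,0,0,0],
  [-0.4,0,0,0,0,0,0],
  [-0.45,0,0,0,0,0,0],
  [-0.5,0,0,0,0,0,0],
  [-0.5,0,0,0,0,0,0],
])

```text
time: 4.58
tool_pos: [0.4546, -0.1872, 0.064]
ee_rot: [-3.141, 0.002, 3.047]
wrist_force: [-0.0, 0.4, -0.2]
width: 0.0002
finger_force: 0.0
```

Request:
servo_tool([
  [-0.04,0,0,0,0,0,0],
  [-0.08,0,0,0,0,0,0],
  [-0.12,0,0,0,0,0,0],
  [-0.16,0,0,0,0,0,0],
  [-0.2,0,0,0,0,0,0],
  [-0.2,0,0,0,0,0,0],
])

```text
time: 5.08
tool_pos: [0.473, -0.1888, 0.0623]
ee_rot: [3.141, -0.001, 3.046]
wrist_force: [-4.3, 0.3, 1.7]
width: 0.0002
finger_force: 1.6
```

Request:
servo_tool([
  [-0.05,0,0,0,0,0,0],
  [-0.1,0,0,0,0,0,0],
  [-0.15,0,0,0,0,0,0],
  [-0.2,0,0,0,0,0,0],
  [-0.25,0,0,0,0,0,0],
  [-0.3,0,0,0,0,0,0],
  [-0.3,0,0,0,0,0,0],
])

```text
time: 5.67
tool_pos: [0.5025, -0.1919, 0.0622]
ee_rot: [-3.141, -0.002, 3.046]
wrist_force: [-3.0, -1.2, 0.7]
width: 0.001
finger_force: 1.4
```

Request:
servo_tool([
  [-0.05,0,0,0,0,0,0],
  [-0.1,0,0,0,0,0,0],
  [-0.15,0,0,0,0,0,0],
  [-0.2,0,0,0,0,0,0],
  [-0.25,0,0,0,0,0,0],
  [-0.3,0,0,0,0,0,0],
  [-0.32,0,0,0,0,0,0],
  [-0.32,0,0,0,0,0,0],
])

```text
time: 6.33
tool_pos: [0.5333, -0.1952, 0.0621]
ee_rot: [-3.141, -0.004, 3.046]
wrist_force: [-6.9, -2.0, 4.2]
width: 0.0004
finger_force: 3.4
```

Request:
servo_tool([
  [-0.03,0,0,0,0,0,0],
  [-0.05,0,0,0,0,0,0],
  [-0.05,0,0,0,0,0,0],
  [-0.05,0,0,0,0,0,0],
])

```text
time: 6.67
tool_pos: [0.5353, -0.1954, 0.0621]
ee_rot: [-3.141, -0.011, 3.046]
wrist_force: [-14.3, -0.4, 7.5]
width: 0.0003
finger_force: 6.9
```

Request:
servo_tool([
  [-0.03,0,0,0,0,0,0],
  [-0.05,0,0,0,0,0,0],
  [-0.05,0,0,0,0,0,0],
  [-0.05,0,0,0,0,0,0],
])

```text
time: 7.0
tool_pos: [0.5356, -0.1955, 0.0622]
ee_rot: [-3.141, -0.022, 3.045]
wrist_force: [-26.0, 0.5, 16.3]
width: 0.0006
finger_force: 13.0
```

Run:
```python
from h import *
s=robot.snapshot("scene")[:,:,::-1];o=robot.get_obs();print(o["tool_pos"],o["wrist_force"])
cv2.imwrite("pics/c2.png",cv2.resize(s[180:480,60:400],None,fx=2,fy=2))
```

```text
[ 0.53564194 -0.1954546   0.06216822] [-25.89548938   0.60565815  15.40649932]
```

View pics/c2.png

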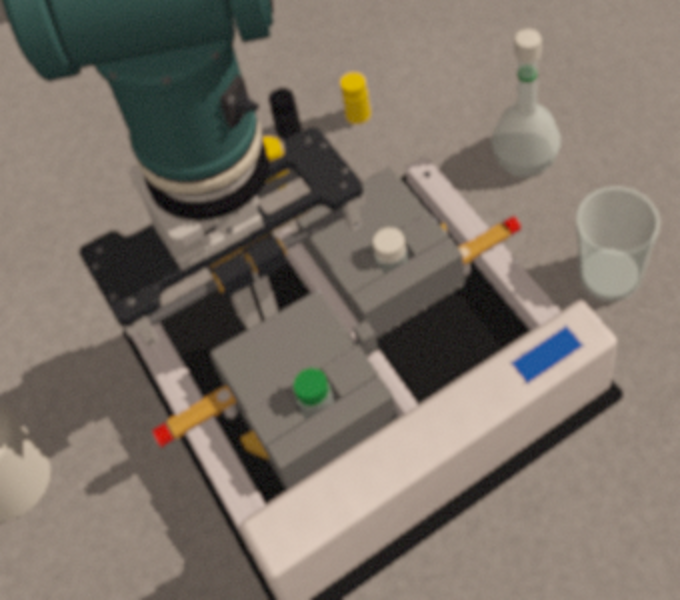

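```bash
cat >> h.py <<'E'
def cap(I,box):
    x0,y0,x1,y1=box;h=cv2.cvtColor(I[y0:y1,x0:x1],cv2.COLOR_BGR2HSV);m=cv2.inRange(h,(50,120,50),(80,255,255))
    n,l,s,c=cv2.connectedComponentsWithStats(m);i=1+np.argmax(s[1:,4]);return c[i]+[x0,y0]
def travel():
    a=atz("scene",cap(cv2.imread("pics/scene0.png"),(160,310,260,420)),.07)
    b=atz("scene",cap(np.ascontiguousarray(robot.snapshot("scene")[:,:,::-1]),(160,310,260,420)),.07)
    print("cap moved",b-a,np.linalg.norm(b-a))
E
python3 -c "from h import *;travel()"
```

```text
cap moved [ 0.06971085 -0.00784268  0.        ] 0.07015062589441798
```

The shuttle is at its end stop: the green cap has moved 70 mm, and the force rose to 26 N with no further motion. I'll back off along the lane now.

Request:
servo_tool([
  [0.2,0,0,0,0,0,0],
  [0.5,0,0,0,0,0,0],
  [0.8,0,0,0,0,0,0],
  [1,0,0,0,0,0,0],
  [1,0,0,0,0,0,0],
  [1,0,0,0,0,0,0],
])

```text
time: 7.6
tool_pos: [0.4458, -0.1861, 0.0627]
ee_rot: [-3.142, 0.003, 3.046]
wrist_force: [0.9, -0.6, 0.5]
width: 0.0002
finger_force: 0.0
```

Request:
servo_tool([
  [0.3,0,0,0,0,0,0],
  [0.4,0,0,0,0,0,0],
  [0.4,0,0,0,0,0,0],
  [0.4,0,0,0,0,0,0],
  [0.4,0,0,0,0,0,0],
  [0.4,0,0,0,0,0,0],
])

```text
time: 8.1
tool_pos: [0.4067, -0.1826, 0.0628]
ee_rot: [-3.141, 0.001, 3.047]
wrist_force: [0.1, -0.7, -0.4]
width: 0.0007
finger_force: 0.0
```

Request:
servo_tool([
  [0,0,-0.4,0,0,0,0],
  [0,0,-0.8,0,0,0,0],
  [0,0,-1,0,0,0,0],
  [0,0,-1,0,0,0,0],
  [0,0,-1,0,0,0,0],
  [0,0,-1,0,0,0,0],
])

```text
time: 8.6
tool_pos: [0.4053, -0.182, 0.1613]
ee_rot: [3.141, -0.001, 3.047]
wrist_force: [-0.8, -0.0, -0.4]
width: 0.0004
finger_force: 0.0
```

Run:
```python
from h import *
travel();s=robot.snapshot("scene")[:,:,::-1];o=robot.get_obs();print(o["time"],o["tool_pos"],o["wrist_force"],o["finger_force"])
cv2.imwrite("pics/c3.png",cv2.resize(s[180:480,0:400],None,fx=2,fy=2))
```

```text
cap moved [ 0.03785809 -0.00419829  0.        ] 0.03809016263370001
8.7 [ 0.40464522 -0.18168292  0.16038444] [ 0.64897761  0.33922776 -0.07128455] 0.0
```

View pics/c3.png

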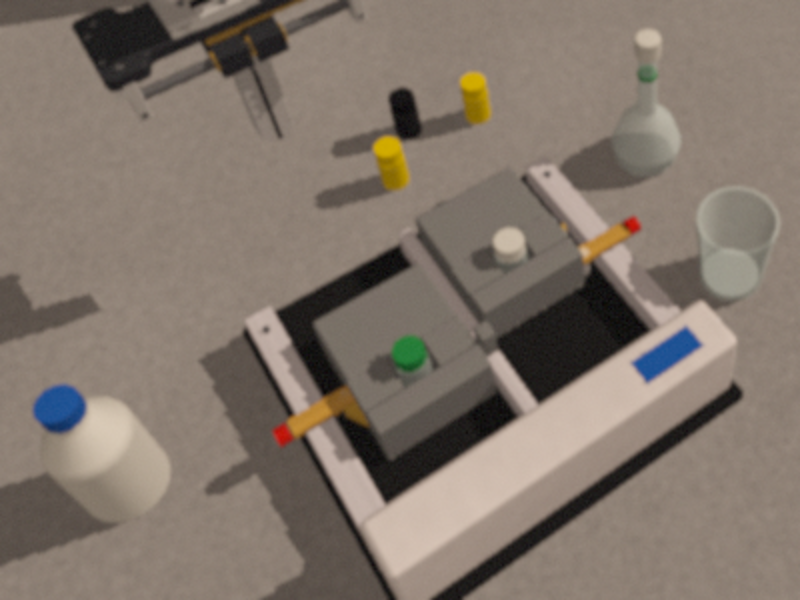

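The picture shows the green shuttle caught at the middle (cap at 409,352, about 38 mm of travel). The white shuttle is at home, everything else stands where it was, and the gripper is clear.

```bash
python3 -c "
from h import *
travel();print(robot.close_job())"
```

```text
cap moved [ 0.03787683 -0.00425354  0.        ] 0.038114913869063946
the job is handed in; nothing more can be done
None
```

I pushed the right shuttle, which carries the green-capped vial, to its end stop; it sprang back and is caught on its pin at about 38 mm by the camera, with the other shuttle at home and the gripper clear, and I handed the job in (no verdict was returned).

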